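# Tip the tall carton down into its tray bay and push it home

### The job

The tall carton standing in the wooden tray has to go under a low shelf, so it must lie down: push it near its top so that it topples away from the tray's open front edge and lands flat in its own bay between the low rails. Then push it along the bay until its top end is up against the tray's back rail and it lies straight in the bay. Do not lift or carry it, and leave the short carton, the mug and the sugar bowl standing where they are.

Things in the scene. Friction and masses are not known exactly. Their poses are not given: they have to be found in the camera images.
- tray: Pale wooden tray fixed on the black hob, 280 long (x) by 274 mm wide (y). Origin: centre of its underside, on the surface. Floor 6 mm thick; rails 8 mm thick, tops 20 mm above the surface, along both sides, the middle and the back end (+x); front end (-x, robot's side) open. Two bays, each 125 mm wide, 272 long, centred 66.5 mm left and right of its middle line. +x: front to back rail; +y: left; z up.
- bay_left (a point): Point on the tray's floor, at the inner face of the back rail, on the centre line of the left (+y) bay. Axes as the tray's.
- bay_right (a point): The same point for the right (-y) bay. Axes as the tray's.
- tall_carton: Closed cardboard carton, 45 deep (x) by 75 wide (y) by 165 mm tall (z), about 0.3 kg, loose, standing on the tray floor in either bay near the open front, roughly square to the tray. Origin: centre of its bottom face; z to its top, x at the start away from the open front. Pushed high it tips about its far bottom edge; its foot may slide back some cm as it falls.
- tall_carton_middle (a point): Centre of the tall carton (82.5 mm from its bottom face). Lying flat, the carton is 45 mm high and takes about 2 to 5 N to slide; the tray's back rail is rigid. Axes as the carton's.
- tall_carton_top (a point): Centre of the tall carton's top end face, 165 mm from its bottom face. Axes as the carton's.
- short_carton: Carton of the same cardboard and the same 45 x 75 mm base but only 80 mm tall, about 0.16 kg, loose, standing in the other bay. Origin: centre of its bottom face; z up. Stays as it is.
- mug: White mug, 80 mm across (113 mm with its handle), 91 mm tall, loose, on the white worktop (6 mm lower than the hob) left of the tray. Origin: centre of its underside. Stays as it is.
- sugar_bowl: Round lidded speckled sugar bowl, 112 mm across, 98 mm tall, loose, on the white worktop (6 mm lower than the hob) right of the tray. Origin: centre of its underside. Stays as it is.
There are look-alikes about, which are no part of the job. Leave any green look-alike of the tall_carton alone.

How it is judged:
By the outcome, as a careful person would: the job done as asked, in the order asked, and still so for the second after the job is handed in, with the robot touching nothing.
It also fails if it takes over 48 s, if anything falls off the work surface, if the arm or the gripper's body presses on something with over 40 N, if the wrist force passes 120 N, or if a joint passes its speed limit or range.

### The arm

A 6-joint arm with a two-finger parallel gripper is mounted at the origin on a cart in front of the work surface, level with it; the furniture and walls round the work are solid. World frame = base frame: x ahead of the robot, y to its left, z up, the work surface at z = 0. Lengths are in m, angles in degrees, forces in N, time in s.
With the tool pointing down it reaches from about 0.225 to 0.725 m from the base axis. Payload 3.1 kg.
Tool frame: the origin (TCP) lies at the very end of the fingers, on their centre line; the grasp point (between the pads) lies 19 mm behind it (grip_depth is the distance from the TCP to the grasp point, in m); z points along the fingers, y is the line along which they close (so a half turn about z gives the same grasp; the last joint's range is limited). The gripper opens to 85 mm and grips with 20 to 120 N. Pads are 22 mm wide; open, the fingers measure 114 mm over their backs; the gripper's body (76 mm by 85 mm) begins 54 mm behind the grasp point. The pads swing forward as they close: fully open they stand 13 mm farther back than shut.
Start: joints at [68.709, 2.75, 5.684, 92.934, 0, 82.678], TCP at [0.127, 0.509, 0.231] pointing down, gripper open.
Joint ranges: [-166.93, 166.93], [-56.73, 111.36], [-69.38, 81.34], [-121.58, 131.49], [-85.45, 84.26], [-180, 180]. Speed limits (degrees/s): [159.86, 159.86, 180, 180, 180, 180].

### API

Orientations are given as [roll, pitch, yaw] about the fixed x, y, z axes, in that order (R = Rz(yaw) Ry(pitch) Rx(roll)).
In Python, from cell import * gives the robot as it stands.
- The arm moves only by the tool play_rows, never from a script. Its argument "series" is a list of rows, each a list of 7 numbers: the opening, from 0 (shut) to 1 (fully open), then the shift along the tool's x, y, z in m, then the turn, a rotation vector about the tool's x, y, z in rad. A call has 1 to 12 rows; each row is the pose to reach, as a shift and turn from the pose commanded when the call began, along the tool's axes at that moment; what a row does not reach only later rows make up. A row lasts 1/12 s, in which the tool goes at most 41.7 mm and 7.16 degrees, less where a joint would pass 70% of its speed; a pose out of reach is approached as far as the arm can. A call with a gripper value outside its range is refused whole. The fingers move at their own pace and stop on an object; the grip force is fixed at half the most. Time passes only in rows, so rows that repeat a pose let the fingers close. It gives the time, the measured TCP pose, the force, the opening and the grip force at its end, in the units of the state.
- read_state(): the state, without advancing time (a new reading comes with each control period).
- grab_frame(name): name is "scene" or "top" or "wrist"; returns a dict with "color" (420x560x3 uint8, blue, green, red), "vertical_fov" (degrees; the focal length in pixels is half the picture's height over the tangent of half this angle, whatever the lens; pixels are square), "cx", "cy" (the principal point, pixels), "T" (4x4, takes a point from camera to world coordinates); the wrist camera has in their place "tool_from_camera" (4x4, takes a point from camera to tool coordinates, whose origin is the TCP and whose axes are the flange's). Camera axes: x right, y down, z forward; pixel columns grow to the right and rows downward; lengths in m; the calibration is good to about 2 mm. A picture is of the moment at which its call begins: read the wrist's pose just before it. There is no depth.
- hand_in(): hands the job in; it is judged then, once.
The state is a dict: "clock": time; "joint_positions": joint angles; "qvel": joint speeds; "tau": joint torques, N m; "tcp_pos": TCP position; "tcp_rot": TCP orientation; "force": force on the tool from outside, world axes, zero at the start; "torque": the same for the moment, N m; "finger_gap": opening from 0.0 (shut) to 1.0 (fully open); "gripper_force": force on a finger pad.
Only numpy, scipy, OpenCV 4.12 (cv2) and the standard library are available. Lean on these libraries where they do the work, as an engineer would, in place of code of your own. Each camera call takes 0.05 s, during which the arm holds its last target. There are 200 camera calls.

## Working session

There is one attempt and no reset: what is moved stays moved. The work goes in short steps, Python scripts to look and compute and a tool call to move; the robot and the scene stay as the last step left them, time stands still between calls to the robot, and variables do not carry over. Pictures are saved under pics/ and viewed, at most 10 in all, crops included, and the job is handed in when it is done.

Besides the shell and the picture viewer there is one more tool, called after "Request:" as name([rows], argument=value, ...), one row to a line, values as JSON. play_rows: Moves the arm, as the interface text tells. Its arguments: {"type":"object","properties":{"series":{"type":"array","items":{"type":"array","items":{"type":"number"}}}},"required":["series"]}

```bash
mkdir -p pics
cat > h.py <<'E'
from cell import *
import numpy as np, cv2, pickle
def snap(n,f):
    d=grab_frame(n); cv2.imwrite(f'pics/{f}.png',d['color']); pickle.dump(d,open(f'pics/{f}.pkl','wb')); return d
def load(f): return pickle.load(open(f'pics/{f}.pkl','rb'))
def foc(d): return d['color'].shape[0]/2/np.tan(np.radians(d['vertical_fov']/2))
def ray(d,u,v,z):
    T=np.array(d['T']); r=T[:3,:3]@np.array([(u-d['cx'])/foc(d),(v-d['cy'])/foc(d),1]); o=T[:3,3]
    return o+r*(z-o[2])/r[2]
def proj(d,p):
    T=np.array(d['T']); c=T[:3,:3].T@(np.array(p)-T[:3,3]); return d['cx']+foc(d)*c[0]/c[2],d['cy']+foc(d)*c[1]/c[2]
E
python3 - <<'E'
from h import *
a=snap('scene','s0');b=snap('top','t0')
for d in(a,b): print(np.round(d['T'],3).tolist(),foc(d))
print(read_state())
E
```

```text
[[0.656, -0.552, 0.515, -0.115], [-0.755, -0.485, 0.442, -0.577], [0.006, -0.678, -0.735, 1.175], [0.0, 0.0, 0.0, 1.0]] 436.6685336189179
[[-0.019, -0.996, 0.086, 0.438], [-1.0, 0.02, 0.018, 0.033], [-0.019, -0.086, -0.996, 1.989], [0.0, 0.0, 0.0, 1.0]] 491.81498961209945
{'clock': 0.1, 'joint_positions': array([ 6.87077745e+01,  2.78975663e+00,  5.59834554e+00,  9.29341482e+01,
       -1.94661307e-04,  8.26808990e+01]), 'qvel': array([ 0.00380666, -0.07093439,  0.18108448,  0.01738555,  0.00813592,
       -0.01570461]), 'tau': array([ 1.93475607e-03, -3.39851975e+01,  3.20935643e+01,  1.58315117e-02,
       -7.57194925e-05,  1.14754943e-05]), 'tcp_pos': array([0.12654508, 0.50893275, 0.23020454]), 'tcp_rot': array([-1.79875439e+02, -1.58025686e-02,  1.66026859e+02]), 'force': array([-0.5368269 ,  0.59693144,  0.66646139]), 'torque': array([ 0.00790992,  0.03455762, -0.02673521]), 'gripper_force': 0.0, 'finger_gap': 0.9975378366496956}
```

View pics/s0.png

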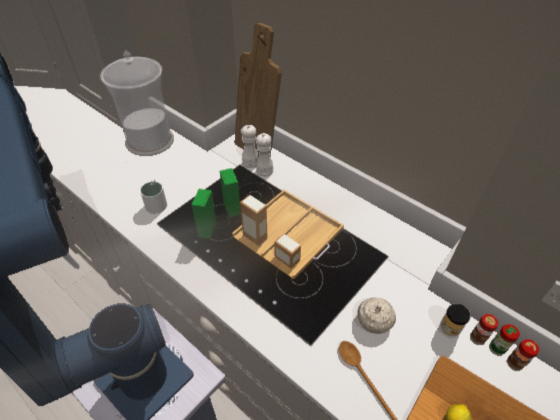

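View pics/t0.png

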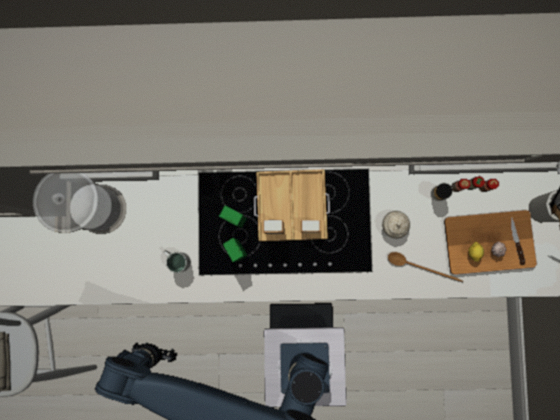

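The scene view shows the candidates. The white-and-brown tall carton is at scene (255,220) / top (273,227), in the left bay. The short carton is at scene (288,250) / top (310,227). The green look-alikes stand at scene (230,190) and (203,212), outside the tray. I choose the one in the left bay and check it in a crop.

Run:
```python
from h import *
a=load('s0')['color'][175:285,185:355];b=load('t0')['color'][160:250,210:340]
A=cv2.resize(a,(800,518),interpolation=cv2.INTER_CUBIC) # 4.706
B=cv2.resize(b,None,fx=6,fy=6,interpolation=cv2.INTER_CUBIC)
cv2.imwrite('pics/ac.png',A);cv2.imwrite('pics/bc.png',B)
```

```text
(no output)
```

View pics/ac.png

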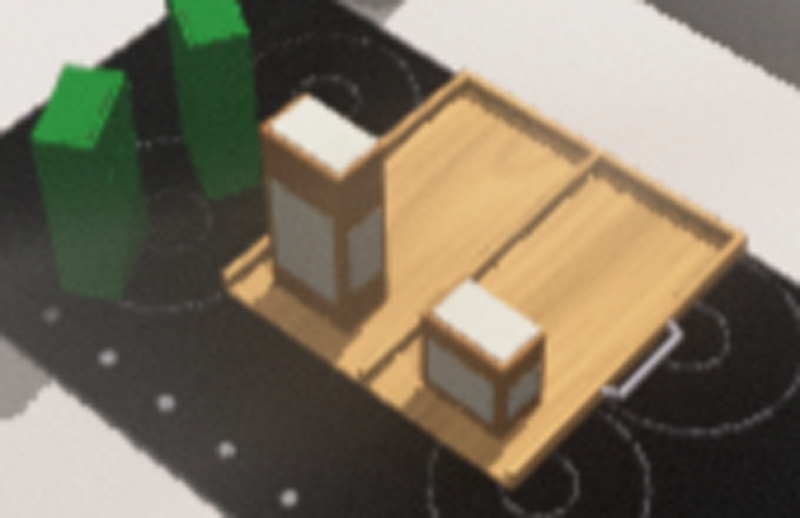

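View pics/bc.png

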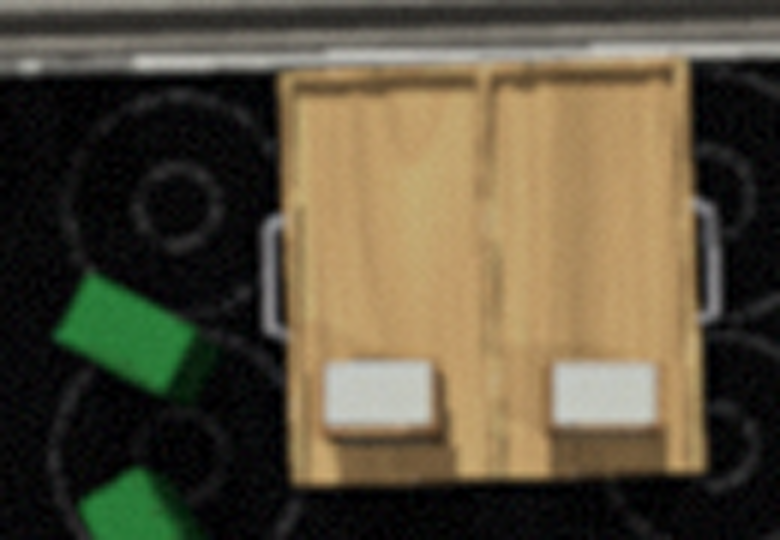

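The crop confirms it: a tall white-topped carton in the left bay, with its top at crop B (322-438, 360-432). The tray's corners in crop B are (280,72), (688,60), (706,470) and (292,487).

Run:
```python
from h import *
a=load('s0');b=load('t0')
B=lambda u,v,z:ray(b,u/6+210-.4,v/6+160-.4,z).round(4)
A=lambda u,v,z:ray(a,u/4.706+185-.4,v/4.706+175-.4,z).round(4)
print('tray top',[B(*p,.02) for p in((280,72),(688,60),(706,470),(292,487))])
print('tray scene',[A(*p,.02) for p in((465,72),(746,237),(510,478),(225,278))])
print('carton top',[B(*p,.171) for p in((324,360),(435,360),(440,434),(322,434))])
print('carton scn',[A(*p,.171) for p in((305,95),(384,142),(341,180),(263,125))])
print('carton bottom scn',[A(*p,.006) for p in((346,330),(275,288),(386,300))])
```

```text
tray top [array([0.7783, 0.1772, 0.02  ]), array([ 0.7804, -0.0982,  0.02  ]), array([ 0.5042, -0.103 ,  0.02  ]), array([0.4982, 0.1731, 0.02  ])]
tray scene [array([0.7789, 0.1753, 0.02  ]), array([ 0.7848, -0.0947,  0.02  ]), array([ 0.5056, -0.0998,  0.02  ]), array([0.5023, 0.1675, 0.02  ])]
carton top [array([0.5716, 0.1414, 0.171 ]), array([0.5702, 0.0728, 0.171 ]), array([0.5245, 0.0705, 0.171 ]), array([0.5259, 0.1433, 0.171 ])]
carton scn [array([0.5726, 0.1447, 0.171 ]), array([0.5755, 0.0742, 0.171 ]), array([0.5312, 0.0723, 0.171 ]), array([0.5332, 0.1463, 0.171 ])]
carton bottom scn [array([0.5329, 0.0765, 0.006 ]), array([0.5272, 0.1422, 0.006 ]), array([0.5725, 0.0735, 0.006 ])]
```

Request:
play_rows([
  [0.5,-0.1,-0.08,0,0,0,-0.06],
  [0.5,-0.41,-0.314,0,0,0,-0.265],
  [0.5,-0.41,-0.314,0,0,0,-0.265],
  [0.5,-0.41,-0.314,0,0,0,-0.265],
  [0.5,-0.41,-0.314,0,0,0,-0.265],
  [0.5,-0.41,-0.314,0,0,0,-0.265],
  [0.5,-0.41,-0.314,0,0,0,-0.265],
  [0.5,-0.41,-0.314,0,0,0,-0.265],
  [0.5,-0.41,-0.314,0,0,0,-0.265],
  [0.5,-0.41,-0.314,0,0,0,-0.265],
  [0.5,-0.41,-0.314,0,0,0,-0.265],
  [0.5,-0.41,-0.314,0,0,0,-0.265],
])

```text
clock: 1.1
tcp_pos: [0.4366, 0.1199, 0.2309]
tcp_rot: [180.0, -0.0, -178.8]
force: [1.9, 0.0, -0.2]
finger_gap: 0.501
gripper_force: 0.0
```

Request:
play_rows([
  [0.5,-0.01,-0.008,0.03,0,0,0],
  [0.5,-0.02,-0.01,0.06,0,0,0],
  [0.5,-0.02,-0.01,0.09,0,0,0],
  [0.5,-0.02,-0.01,0.09,0,0,0],
  [0.5,-0.02,-0.01,0.09,0,0,0],
])

```text
clock: 1.52
tcp_pos: [0.4536, 0.1119, 0.1388]
tcp_rot: [-180.0, -0.4, -178.8]
force: [0.1, 0.4, 0.3]
finger_gap: 0.5
gripper_force: 0.0
```

Run:
```python
from h import *
print(read_state()['tcp_pos'])
d=snap('wrist','w1');s=snap('scene','s1')
c=cv2.resize(s['color'][165:285,175:355],None,fx=3,fy=3,interpolation=cv2.INTER_CUBIC)
w=cv2.resize(d['color'],None,fx=.5,fy=.5)
o=np.zeros((570,540,3),np.uint8);o[:360]=c;o[360:,:280]=w
cv2.imwrite('pics/m1.png',o)
```

```text
[0.45362161 0.11188287 0.13875913]
```

View pics/m1.png

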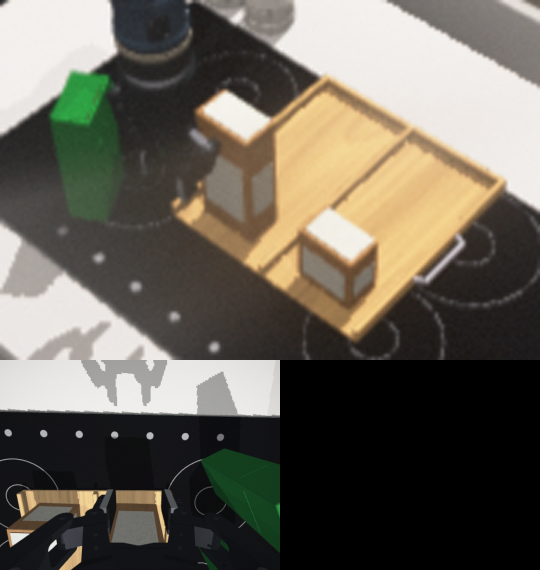

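The gripper stands at the tall carton's front face, centred. Short carton and greens are untouched. Now I topple it.

Request:
play_rows([
  [0.5,-0.03,-0.004,0,0,0,0],
  [0.5,-0.055,-0.004,0,0,0,0],
  [0.5,-0.063,-0.004,0,0,0,0],
  [0.5,-0.07,-0.004,0,0,0,0],
  [0.5,-0.077,-0.004,0,0,0,0],
  [0.5,-0.084,-0.004,0,0,0,0],
  [0.5,-0.091,-0.004,0,0,0,0],
  [0.5,-0.098,-0.004,0,0,0,0],
])

```text
clock: 2.28
tcp_pos: [0.5546, 0.1105, 0.1417]
tcp_rot: [180.0, 0.0, -178.8]
force: [0.7, -0.2, -0.7]
finger_gap: 0.501
gripper_force: 0.0
```

Request:
play_rows([
  [0.5,-0.007,0,0,0,0,0],
  [0.5,-0.014,0,0,0,0,0],
  [0.5,-0.02,0,0,0,0,0],
  [0.5,-0.02,0,0,0,0,0],
  [0.5,-0.02,0,0,0,0,0],
  [0.5,-0.02,0,0,0,0,0],
  [0.5,-0.02,0,0,0,0,0],
])

```text
clock: 2.87
tcp_pos: [0.5739, 0.1107, 0.1413]
tcp_rot: [-180.0, -0.0, -178.8]
force: [0.7, -0.0, -0.3]
finger_gap: 0.494
gripper_force: 0.0
```

Run:
```python
from h import *
s=snap('scene','s2');b=snap('top','t2')
c=cv2.resize(s['color'][165:285,175:355],None,fx=3,fy=3,interpolation=cv2.INTER_CUBIC)
w=cv2.resize(b['color'][165:245,220:340],None,fx=3,fy=3,interpolation=cv2.INTER_CUBIC)
o=np.zeros((600,540,3),np.uint8);o[:360]=c;o[360:,:360]=w
cv2.imwrite('pics/m2.png',o)
```

```text
(no output)
```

View pics/m2.png

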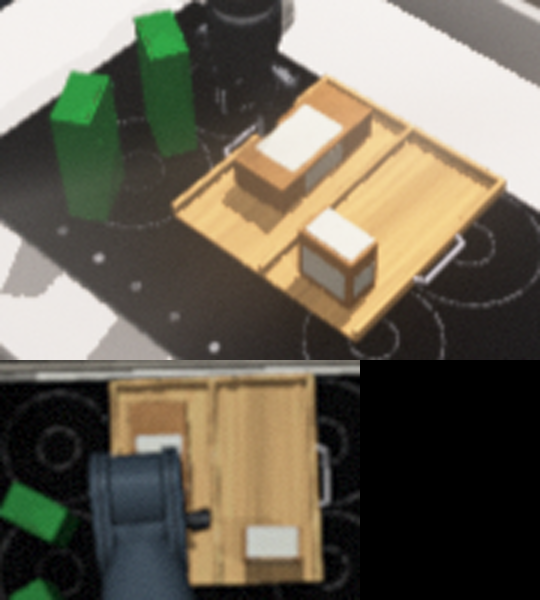

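It toppled and lies flat in the left bay. In the crop its near end's upper corners are at (238,157) and (283,188), and its far end's at (328,78) and (372,112). There is a gap to the back rail, so I measure that next.

Run:
```python
from h import *
a=load('s2');b=load('t2')
A=lambda u,v,z:ray(a,u/3+175-.3,v/3+165-.3,z).round(4)
B=lambda u,v,z:ray(b,u/3+220-.3,(v-360)/3+165-.3,z).round(4)
print([A(*p,.051) for p in((238,157),(283,188),(328,78),(372,112))],A(282,205,.006))
print([B(*p,.051) for p in((130,402),(188,402))])
```

```text
[array([0.5873, 0.1444, 0.051 ]), array([0.5866, 0.0743, 0.051 ]), array([0.7533, 0.1507, 0.051 ]), array([0.7444, 0.0741, 0.051 ])] [0.5948 0.084  0.006 ]
[array([0.7438, 0.1483, 0.051 ]), array([0.7421, 0.0713, 0.051 ])]
```

Request:
play_rows([
  [0.5,0.025,0,0,0,0,0],
  [0.5,0.05,0,0,0,0,0],
  [0.5,0.05,0,0.03,0,0,0],
  [0.5,0.05,0,0.06,0,0,0],
  [0.5,0.05,0,0.09,0,0,0],
  [0.5,0.05,0,0.11,0,0,0],
  [0.5,0.05,0,0.119,0,0,0],
  [0.5,0.05,0,0.119,0,0,0],
  [0.5,0.05,0,0.119,0,0,0],
])

```text
clock: 3.72
tcp_pos: [0.5243, 0.1097, 0.0227]
tcp_rot: [180.0, 0.0, -178.8]
force: [0.5, -1.0, -0.0]
finger_gap: 0.498
gripper_force: 0.0
```

Request:
play_rows([
  [0.5,-0.01,0,0,0,0,0],
  [0.5,-0.02,0,0,0,0,0],
  [0.5,-0.03,0,0,0,0,0],
  [0.5,-0.035,0,0,0,0,0],
  [0.5,-0.04,0,0,0,0,0],
  [0.5,-0.045,0,0,0,0,0],
  [0.5,-0.05,0,0,0,0,0],
  [0.5,-0.054,0,0,0,0,0],
  [0.5,-0.058,0,0,0,0,0],
  [0.5,-0.06,0,0,0,0,0],
])

```text
clock: 4.55
tcp_pos: [0.5844, 0.111, 0.0222]
tcp_rot: [-180.0, -0.0, -178.8]
force: [-2.2, -0.5, 1.5]
finger_gap: 0.504
gripper_force: 0.9
```

Request:
play_rows([
  [0.5,-0.002,0,0,0,0,0],
  [0.5,-0.004,0,0,0,0,0],
  [0.5,-0.006,0,0,0,0,0],
  [0.5,-0.008,0,0,0,0,0],
  [0.5,-0.008,0,0,0,0,0],
])

```text
clock: 4.97
tcp_pos: [0.5927, 0.1111, 0.0222]
tcp_rot: [180.0, 0.0, -178.8]
force: [-0.7, 0.8, -0.2]
finger_gap: 0.501
gripper_force: 0.0
```

Request:
play_rows([
  [0.5,-0.001,0,0,0,0,0],
  [0.5,-0.002,0,0,0,0,0],
  [0.5,-0.003,0,0,0,0,0],
  [0.5,-0.003,0,0,0,0,0],
])

```text
clock: 5.3
tcp_pos: [0.5954, 0.1112, 0.0222]
tcp_rot: [-180.0, 0.0, -178.8]
force: [-0.1, 0.5, -0.2]
finger_gap: 0.499
gripper_force: 0.2
```

Request:
play_rows([
  [0.5,-0.0015,0,0,0,0,0],
  [0.5,-0.003,0,0,0,0,0],
])

```text
clock: 5.47
tcp_pos: [0.5982, 0.1112, 0.0222]
tcp_rot: [-180.0, -0.0, -178.8]
force: [-0.5, 0.2, -0.3]
finger_gap: 0.503
gripper_force: 0.5
```

Request:
play_rows([
  [0.5,-0.001,0,0,0,0,0],
  [0.5,-0.002,0,0,0,0,0],
])

```text
clock: 5.63
tcp_pos: [0.6, 0.1113, 0.0222]
tcp_rot: [180.0, -0.0, -178.8]
force: [-4.0, 0.3, 1.7]
finger_gap: 0.502
gripper_force: 1.9
```

Run:
```python
from h import *
print(read_state()['force'])
s=snap('scene','s3');b=snap('top','t3')
c=cv2.resize(s['color'][180:250,220:320],None,fx=6,fy=6,interpolation=cv2.INTER_CUBIC)
w=cv2.resize(b['color'][165:193,250:340],None,fx=6,fy=6,interpolation=cv2.INTER_CUBIC)
o=np.zeros((600,600,3),np.uint8);o[:420]=c;o[420:588,:540]=w
cv2.imwrite('pics/m3.png',o)
```

```text
[-3.95783472  0.30587607  1.68520301]
```

View pics/m3.png

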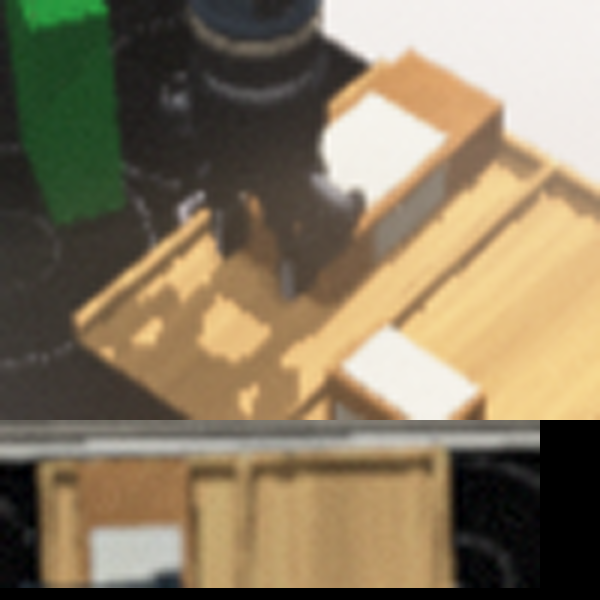

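The carton's far end is at or nearly at the back rail (scene crop (408,50)-(500,103)). I push on until the force clearly rises.

Request:
play_rows([
  [0.5,-0.001,0,0,0,0,0],
  [0.5,-0.002,0,0,0,0,0],
])

```text
clock: 5.9
tcp_pos: [0.6, 0.1113, 0.0222]
tcp_rot: [-180.0, -0.3, -178.8]
force: [-9.2, -0.5, 5.5]
finger_gap: 0.5
gripper_force: 4.5
```

Run:
```python
from h import *
a=load('s3');b=load('t3')
print([ray(a,u/6+220-.4,v/6+180-.4,.051).round(4) for u,v in((408,50),(500,103))],[ray(b,u/6+250-.4,(v-420)/6+165-.4,.051).round(4) for u,v in((80,462),(188,460))])
```

```text
[array([0.7729, 0.1502, 0.051 ]), array([0.7748, 0.0793, 0.051 ])] [array([0.7724, 0.1483, 0.051 ]), array([0.7721, 0.0765, 0.051 ])]
```

The tool has stalled at 9 N and the far end measures x ≈ 0.7725, which is the rail's inner face. I press slightly more to square it, then back off and up.

Request:
play_rows([
  [0.5,-0.001,0,0,0,0,0],
  [0.5,-0.001,0,0,0,0,0],
  [0.5,0.01,0,0,0,0,0],
  [0.5,0.03,0,0,0,0,0],
  [0.5,0.06,0,0,0,0,0],
  [0.5,0.08,0,-0.02,0,0,0],
  [0.5,0.1,0,-0.06,0,0,0],
  [0.5,0.12,0,-0.1,0,0,0],
  [0.5,0.15,0,-0.13,0,0,0],
  [0.5,0.18,0,-0.16,0,0,0],
  [0.5,0.2,0,-0.18,0,0,0],
  [0.5,0.2,0,-0.18,0,0,0],
])

```text
clock: 6.9
tcp_pos: [0.4027, 0.1076, 0.2098]
tcp_rot: [179.9, 0.7, -178.7]
force: [1.6, -0.3, 0.0]
finger_gap: 0.5
gripper_force: 0.0
```

Run:
```python
from h import *
s=snap('scene','s4');b=snap('top','t4')
c=cv2.resize(s['color'][165:285,175:355],None,fx=3,fy=3,interpolation=cv2.INTER_CUBIC)
w=cv2.resize(b['color'][165:245,220:340],None,fx=3,fy=3,interpolation=cv2.INTER_CUBIC)
o=np.zeros((600,540,3),np.uint8);o[:360]=c;o[360:,:360]=w
cv2.imwrite('pics/m4.png',o)
```

```text
(no output)
```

View pics/m4.png

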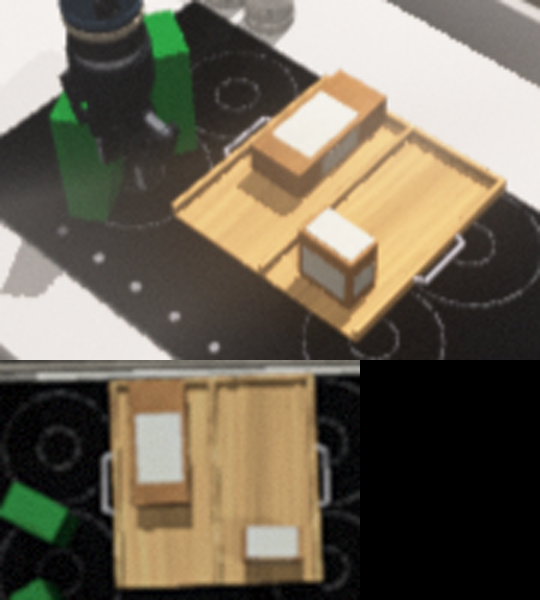

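The carton lies straight against the back rail (top crop (132-188, 380-505)), flat between the rails. The short carton and the greens haven't moved.

```bash
python3 -c "
from cell import *
print(hand_in())"
```

```text
the job is handed in; nothing more can be done
None
```

The tall carton is toppled and lies flat and straight in the left bay with its top end against the back rail; nothing else was touched, and I handed the job in at about 7 s.

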